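# Lock the shaker carriage with its transport pin

## Task

Lock the platform shaker for moving: pick up the aluminium transport pin, put its rod into the level slot under the overhanging front of the cover and push it into the one hole at the bottom of that slot, until the collar on the rod is fully home, then let go of the pin and leave it there. The hole cannot be seen and the carriage may have stopped anywhere, so slide the rod's tip lightly along the bottom of the slot to find it by feel; never push on the shaker harder than 30 N, and do not disturb the bottle, the beaker or the stack of plates.

Things in the scene. Friction and masses are not known exactly. Their poses are not given: they have to be found in the camera images.
- pin_grip (a point): Transport pin, loose, about 150 g: upright aluminium grip block 36 mm (its x) by 26 mm (its y), 60 mm high, standing on the bench; a level steel rod, 10 mm diameter, sticks out 90 mm from its front along +x at half its height. This point: centre of the block, 30 mm above its foot. Grip it from above across the 26 mm.
- pin_tip (a point): Free end of the pin's rod, on the rod's axis, 108 mm from the block's centre along the pin's +x; axes as pin_grip. The end is chamfered over its last 3 mm, from 10 to 5 mm diameter.
- pin_collar (a point): Front of the collar on the rod (21 mm diameter, 5 mm thick), on the rod's axis, 50 mm behind the tip. It meets the front of the guide slot when the pin is fully home; the tip is then 30 mm inside the hole and the grip block's front 40 mm from the slot's front. Once let go, the seated pin stays in the hole and droops a few degrees.
- shaker: Platform shaker: fixed low white machine, 280 mm wide (y), 92 mm high, grey cover, black mat on top, overhanging front towards the robot. Origin on the bench below the middle of its hidden face; x points into the machine, y along the face, z up.
- slot_mid (a point): Middle of the mouth of the guide slot: a level slot 200 mm long (y), 12.5 mm tall (z) and 20 mm deep (x) in the shaker's front under the cover, 55 mm above the bench; axes as shaker. The rod's end is put in the slot and slid along it sideways, its tip against the hidden face at the bottom of the slot. The held rod can tip a few degrees up or down in the fingers when pushed; the slot limits that.
- face_mid (a point): Middle of the hidden upright face at the bottom of the guide slot, 20 mm behind the slot's front, 55 mm above the bench; axes as shaker. A flat hard steel bar that does not move, with one hole 12.5 mm wide (y), 14 mm tall (z), 60 mm deep, its centre at this height and anywhere within 45 mm either side of this point along y. The rod goes in along +x.
- cover_edge (a point): Middle of the lower front edge of the grey cover, which overhangs the slot's front by 30 mm; 74 mm above the bench; axes as shaker. The rod passes below it; the grip block stays outside. Below the cover two cheeks, 200 mm apart, stand out 20 mm from the slot's front at either end.
- flask: White plastic bottle, 60 mm diameter, 130 mm high, loose on the bench to one side (pin and bottle may be on either side); origin at the centre of its underside. Leave it alone.
- beaker: Glass beaker, 72 mm diameter, 85 mm high, loose; origin at the centre of its underside. Leave it alone.
- plates: Stack of white film plates, one solid block 75 x 100 x 40 mm, loose; origin at the centre of its underside. Leave it alone.
Things that resemble listed ones, but are neither listed nor needed, are in the scene too. Of the things that look like the part that bears pin_grip, the largest one is meant.

How it is judged:
On the way, in this order (a step that is already met when the one before it is completed fails the run):
1. the pin is lifted off the bench (height (world z) of pin_grip above 0.045 m and contact force between the fingers and pin above 0.5 N), for 0.2 s.
2. the rod's tip has entered the hole (x of pin_tip in the frame of face_mid above 0.012 m and y of pin_tip in the frame of face_mid between -0.06 and 0.06 m and z of pin_tip in the frame of face_mid between -0.012 and 0.012 m), for 0.1 s.
At the end, for the whole second after the job is handed in: The pin rests in the hole, let go and still (under 20 mm/s), its tip at least 26 mm inside the face (30 mm is fully home) within 60 mm of the face's middle sideways and 12 mm in height, and the rod within 0.3 rad of square to the face (x of pin_tip in the frame of face_mid above 0.026 m and y of pin_tip in the frame of face_mid between -0.06 and 0.06 m and z of pin_tip in the frame of face_mid between -0.012 and 0.012 m and angle between the x axis of pin_tip and the x axis of face_mid, either way round below 0.3 rad and contact force between the fingers and pin below 0.1 N and linear speed of pin below 0.02 m/s); the robot touches nothing.
It fails at once if the held pin pushes on the shaker with more than 30 N (contact force between pin and shaker above 30 N and contact force between the fingers and pin above 1 N).
It fails at once if the robot pushes on the shaker with more than 30 N (contact force between any of the fingers, the arm and shaker above 30 N).
It fails at once if the bottle, the beaker or the stack of plates is moved by more than 20 mm (distance of any of flask, beaker, plates from where it was at the start of the episode above 0.02 m).
It also fails if it takes over 72 s, if anything falls off the work surface, if the arm or the gripper's body presses on something with over 40 N, if the wrist force passes 120 N, or if a joint passes its speed limit or range.

## Robot

A 7-joint arm with a two-finger parallel gripper is mounted at the origin on the work surface. World frame = base frame: x ahead of the robot, y to its left, z up, the work surface at z = 0. Lengths are in m, angles in rad, forces in N, time in s.
With the tool pointing down it reaches from about 0.425 to 1.025 m from the base axis. Payload 9.4 kg.
Tool frame: the origin (TCP) lies on the mounting face of the last link; the fingertips stand robot.tip_reach ahead of it and the grasp point (between the pads) lies 167 mm ahead of it (robot.tip_reach is the distance from the TCP to the fingertips, in m); x points along the fingers, y is the direction in which the jaws open and shut, and the axes are right-handed (so a half turn about x gives the same grasp; the last joint's range is limited). The gripper opens to 93 mm and grips with 3 to 60 N. Pads are 15 mm wide; open, the fingers measure 128 mm over their backs; the gripper's body (75 mm by 188 mm) begins 65 mm behind the grasp point.
Start: joints at [-1.351, 0.599, -0.003, 1.599, 0.002, 0.943, -0.08], TCP at [0.212, 0.693, 0.405] pointing down, gripper open.
Joint ranges: [-2.57, 2.57], [-0.35, 1.97], [-1.29, 1.29], [0.11, 2.56], [-1.05, 4.19], [0.11, 1.86], [-2.63, 2.63]. Speed limits (rad/s): [2.22, 2.22, 3.01, 3.01, 3.14, 3.14, 3.14].

## Interface

Orientations are given as a unit quaternion [w, x, y, z].
In Python, from plant import robot gives the robot as it stands. The module is installed in compiled form; this text tells all that it offers.
- The arm moves only by the tool servo_tool, never from a script. Its arguments are lists of equal length, an entry for each row: "xyz": the shift along the tool's x, y, z in mm, a list of three; "angular": the turn, a rotation vector about the tool's x, y, z in rad, a list of three; "fingers": the finger opening in mm, from 0 to 93. In form: {"xyz": [[dx, dy, dz], ...], "angular": [[rx, ry, rz], ...], "fingers": [fingers, ...]}. A call has exactly 10 rows; each row is the pose to reach, as a shift and turn from the pose measured when the call began, along the tool's axes at that moment; what a row does not reach only later rows make up. A row lasts 1/8 s, in which the tool goes at most 62.5 mm and 10.7 degrees, less where a joint would pass 70% of its speed; a pose out of reach is approached as far as the arm can. A call with a gripper value outside its range is refused whole. The fingers move at their own pace and stop on an object; "squeeze" is the grip in N (left out, the last holds). Time passes only in rows, so rows that repeat a pose let the fingers close, or fill a call up. It gives the time, the measured TCP pose, the force and the opening at its end, in the units of the state.
- robot.observe(): the state, without advancing time (a new reading comes with each control period).
- robot.capture(name): name is "scene" or "top" or "wrist"; returns a dict with "img" (480x640x3 uint8, red, green, blue), "fovy" (degrees; the focal length in pixels is half the picture's height over the tangent of half this angle, whatever the lens; pixels are square), "cx", "cy" (the principal point, pixels), "distortion" ([k1, k2, p1, p2, k3] as OpenCV has them; the pictures are not rectified), "world_from_camera" (4x4, takes a point from camera to world coordinates); the wrist camera has in their place "tool_from_camera" (4x4, takes a point from camera to tool coordinates, whose origin is the TCP and whose axes are the tool frame's). Camera axes: x right, y down, z forward; pixel columns grow to the right and rows downward; lengths in m; the calibration is good to about 2 mm. A picture is of the moment at which its call begins: read the wrist's pose just before it. There is no depth.
- robot.sign_off(): hands the job in, once; it reports no verdict.
The state is a dict: "time_s": time; "joint_pos": joint angles; "joint_vel": joint speeds; "joint_efforts": joint torques, N m; "tool_pos": TCP position; "eef_rot": TCP orientation; "ft_force": force on the tool from outside, world axes, zero at the start; "torque": the same for the moment, N m; "width": finger opening in m.
Only numpy, scipy, OpenCV 4.12 (cv2) and the standard library are available. Lean on these libraries where they do the work, as an engineer would, in place of code of your own. Each camera call takes 0.05 s, during which the arm holds its last target. There are 200 camera calls.

## Working session

There is one attempt and no reset: what is moved stays moved. The work goes in short steps, Python scripts to look and compute and a tool call to move; the robot and the scene stay as the last step left them, time stands still between calls to the robot, and variables do not carry over. Pictures are saved under pics/ and viewed, about 8 in all and at most 12, crops included, and the job is handed in when it is done.

Besides the shell and the picture viewer there is one more tool, called after "Emit:" in YAML: its name, and indented under it one key for each argument. servo_tool: Moves the arm, as the interface text tells. Its arguments: {"type":"object","properties":{"xyz":{"type":"array"},"angular":{"type":"array"},"fingers":{"type":"array"},"squeeze":{"type":"number"}},"required":["xyz","angular","fingers"]}

```bash
mkdir -p pics; cat > h.py <<'E'
import numpy as np, cv2
from plant import robot
from scipy.spatial.transform import Rotation as R
def rot(): 
    q=robot.observe()["eef_rot"]; return R.from_quat([q[1],q[2],q[3],q[0]]).as_matrix()
def cap(n,f=None):
    s=robot.observe(); c=robot.capture(n); 
    if n=="wrist":
        q=s["eef_rot"];T=np.eye(4);T[:3,:3]=R.from_quat([q[1],q[2],q[3],q[0]]).as_matrix();T[:3,3]=s["tool_pos"]
        c["world_from_camera"]=T@np.array(c["tool_from_camera"])
    if f: cv2.imwrite(f,c["img"][:,:,::-1])
    return c
def K(c):
    f=240/np.tan(np.radians(c["fovy"])/2); return np.array([[f,0,c["cx"]],[0,f,c["cy"]],[0,0,1]])
def ray(c,uv):
    p=cv2.undistortPoints(np.array([[uv]],float),K(c),np.array(c["distortion"]))[0,0]
    T=np.array(c["world_from_camera"]); return T[:3,3],T[:3,:3]@np.array([p[0],p[1],1])
def onz(c,uv,z):
    o,d=ray(c,uv); return o+d*(z-o[2])/d[2]
def proj(c,P):
    T=np.linalg.inv(np.array(c["world_from_camera"])); r,_=cv2.Rodrigues(T[:3,:3])
    return cv2.projectPoints(np.array(P,float).reshape(-1,1,3),r,T[:3,3],K(c),np.array(c["distortion"]))[0][:,0]
E
python3 - <<'E'
from h import *
s=robot.observe(); print(s, robot.tip_reach); print(rot())
import pickle
d={n:cap(n,f"pics/{n}0.png") for n in("scene","top")}
pickle.dump(d,open("c0.pkl","wb"))
for n in d: print(n,d[n]["fovy"],d[n]["world_from_camera"])
E
```

```text
{'time_s': 0.0, 'joint_pos': array([-1.35070564,  0.60011595, -0.00252656,  1.60008978,  0.0017794 ,
        0.94289559, -0.0797913 ]), 'joint_vel': array([ 1.45094976e-03,  3.63227246e-04,  3.11052877e-04, -6.72451964e-05,
       -6.66870152e-04,  6.05946715e-04, -5.79897559e-04]), 'joint_efforts': array([ 1.40934761e-03, -7.65067148e+01,  1.49757564e+00, -2.52340525e+01,
       -5.25090576e-02,  1.73231133e-02,  1.62244874e-04]), 'tool_pos': array([0.21197073, 0.69312562, 0.40388093]), 'eef_rot': array([ 0.69930494,  0.10400057,  0.69936977, -0.10506384]), 'ft_force': array([-0.71817979, -0.14177021,  1.09070782]), 'torque': array([0.01095184, 0.01149787, 0.0202022 ]), 'width': 0.09340131042436761} 0.1861
[[-3.12969150e-04  2.92413034e-01  9.56292068e-01]
 [-1.47361853e-03  9.56290942e-01 -2.92413172e-01]
 [-9.99998865e-01 -1.50072602e-03  1.31615704e-04]]
scene 52.18062032988709 [[ 0.85582273  0.41314561 -0.31125257  0.82388419]
 [ 0.51711353 -0.66858157  0.53440834 -0.4897679 ]
 [ 0.01269073 -0.61831172 -0.78583049  0.77663893]
 [ 0.          0.          0.          1.        ]]
top 45.895751358714016 [[-0.01963393 -0.98328058  0.1810354   0.36505649]
 [-0.99950099  0.0237848   0.02078595 -0.01786028]
 [-0.02474431 -0.18053695 -0.9832569   1.13296652]
 [ 0.          0.          0.          1.        ]]
```

View pics/top0.png

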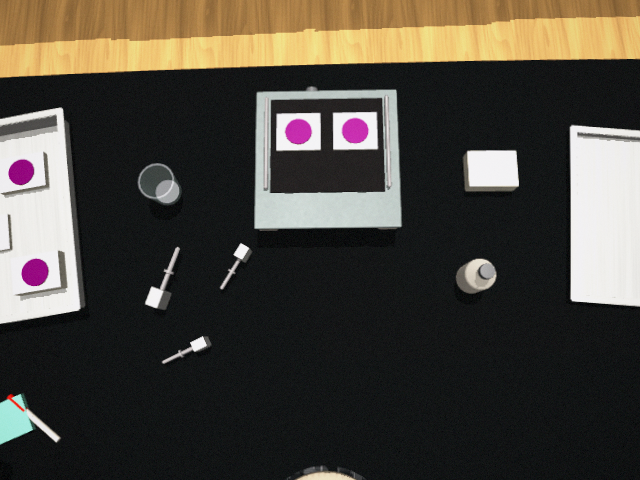

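View pics/scene0.png

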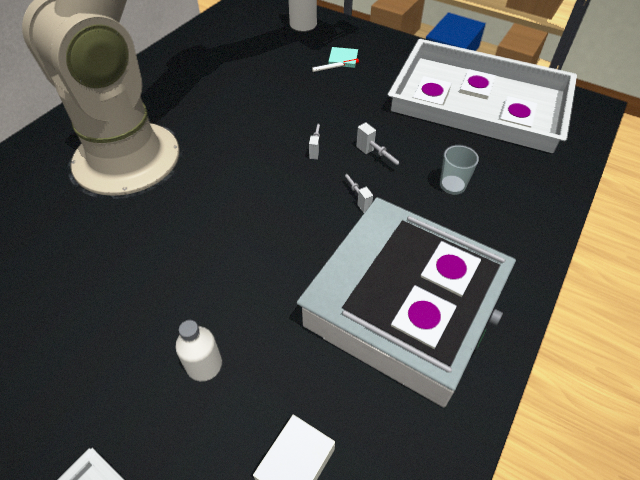

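Top view: the largest pin has its block at about (157,298) and its rod pointing to (177,249). The shaker's front edge runs from (255,228) to (400,228). The bottle is at (476,277), the beaker at (160,185) and the plates at (491,171).

```bash
python3 - <<'E'
from h import *
import pickle
d=pickle.load(open("c0.pkl","rb")); c=d["top"]; im=c["img"]
# pin block top: bright
g=im.min(2); sub=np.zeros_like(g); sub[280:315,138:175]=g[280:315,138:175]
print(np.array2string(g[284:312:2,140:176:2],max_line_width=200))
m=(sub>200).astype(np.uint8)
cs=max(cv2.findContours(m,0,2)[0],key=cv2.contourArea); r=cv2.minAreaRect(cs); b=cv2.boxPoints(r); print(r,b)
W=[onz(c,p,.06)[:2] for p in b]; print("blk",np.round(W,4)); print("ctr",np.mean(W,0),[np.linalg.norm(W[i]-W[i-1]) for i in range(4)])
for uv in [(177.5,249),(168.5,271)]: print("rod",onz(c,uv,.03))
# cover contour: grey-green
hsv=cv2.cvtColor(im,cv2.COLOR_RGB2HSV); m=((im[:,:,1]>110)&(im[:,:,1]<240)).astype(np.uint8); m[:,:245]=0;m[:,410:]=0;m[:85]=0;m[245:]=0
cs=max(cv2.findContours(m,0,2)[0],key=cv2.contourArea); r=cv2.minAreaRect(cs);print(r)
q=cv2.approxPolyDP(cs,6,True)[:,0];print(q)
for p in q: print(p,onz(c,p.astype(float),.092))
cv2.imwrite("pics/z.png",cv2.resize(np.vstack([im[200:250,250:410],]),None,fx=5,fy=5,interpolation=cv2.INTER_CUBIC)[:,:,::-1])
cv2.imwrite("pics/p.png",cv2.resize(im[235:325,130:210],None,fx=6,fy=6,interpolation=cv2.INTER_CUBIC)[:,:,::-1])
a=cv2.imread("pics/z.png"); b=cv2.imread("pics/p.png"); k=np.zeros((250+0,0,3))
o=np.zeros((800,800,3),np.uint8);o[:250]=a;o[255:255+540,:480]=b;cv2.imwrite("pics/zp.png",cv2.resize(o,(600,600)))
E
```

```text
[[ 20  21  18  23  18  21  22  15  19  16  23 193 183  73  12   6  17  23]
 [ 18  22  19  17  23  14 106  32  20  13 108 213 145  28  11  16  18  19]
 [ 21  15  22  18  20 134 242 237 173  99 157 197 103  12   8  10  16  16]
 [ 22  19  14  19  19 205 243 243 242 243 236 171  61  25   9  19  18  18]
 [ 17  16  19  16  33 241 242 242 243 242 243 214  73  79  74  44  21  18]
 [ 21  21  22  22 153 242 242 243 243 242 243 138  70  71  72  76  18  16]
 [ 19  15  14  17 227 242 241 243 242 242 237  78  71  76  74  58  16  15]
 [ 17  19  21  76 241 242 243 243 243 241 185  75  74  73  70  32  16  17]
 [ 21  17  17 193 243 241 242 242 243 242 121  74  74  75  69  19  21  19]
 [ 20  19  25 238 241 241 243 243 243 226  75  74  79  77  37  16  20  17]
 [ 20  17  35 184 231 242 241 242 242 156  78  76  75  73  22  18  20  17]
 [ 10  19  16  20  18  87 197 238 240  92  76  75  76  59  10  15  24  21]
 [ 17  14  14  23  13  18  20  16  71  61  64  75  76  42  22  22  11  10]
 [ 15  19  19  20  24  21  22  11  16  10  10   7  20  13  21  24  16  18]]
((153.8649444580078, 296.9963684082031), (12.046442985534668, 18.026947021484375), 19.98310661315918) [[145.12407 303.40878]
 [151.28465 286.4672 ]
 [162.60582 290.58395]
 [156.44524 307.52554]]
blk [[0.4405 0.3358]
 [0.4728 0.3248]
 [0.4645 0.3025]
 [0.4323 0.3136]]
ctr [0.45253348 0.31918057] [np.float64(0.023708659798535436), np.float64(0.03407505910960885), np.float64(0.02381370062580429), np.float64(0.033988022448925695)]
rod [0.54953918 0.2836374  0.03      ]
rod [0.50582177 0.30065189 0.03      ]
((326.630859375, 157.20986938476562), (140.83457946777344, 147.0392303466797), 89.26547241210938)
[[257  92]
 [255 228]
 [401 225]
 [395  90]]
[257  92] [0.84969202 0.1168845  0.092     ]
[255 228] [0.57576379 0.12029082 0.092     ]
[401 225] [ 0.57476939 -0.15346872  0.092     ]
[395  90] [ 0.84563106 -0.15495171  0.092     ]
```

View pics/zp.png

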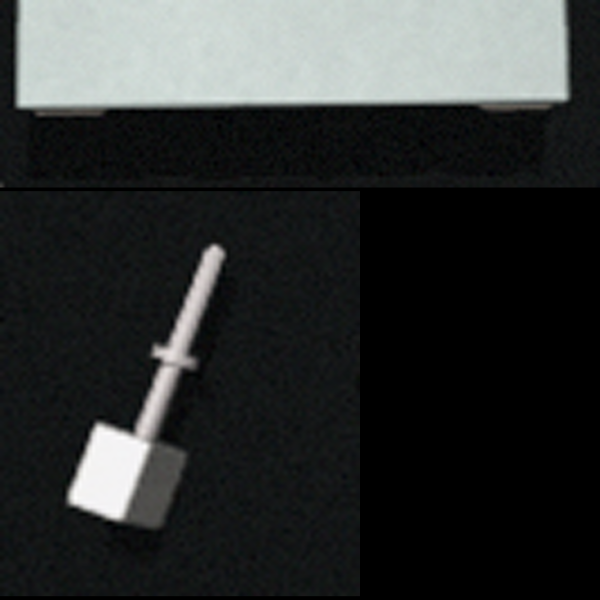

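The pin's yaw is about −20.5° and the tool is already near that, so I'm moving to hover over it.

Emit:
servo_tool:
  xyz:
    - [5,-30,35]
    - [15,-65,77]
    - [25,-100,118]
    - [35,-135,160]
    - [45,-170,201]
    - [55,-205,242]
    - [65,-240,283]
    - [70,-270,319]
    - [70,-287,339]
    - [70,-287,339]
  angular:
    - [0,0,0]
    - [0.02,0,0]
    - [0.03,0,0]
    - [0.04,0,0]
    - [0.05,0,0]
    - [0.061,0,0]
    - [0.061,0,0]
    - [0.061,0,0]
    - [0.061,0,0]
    - [0.061,0,0]
  fingers: [70,70,70,70,70,70,70,70,70,70]
  squeeze: 50

```text
time_s: 1.35
tool_pos: [0.4534, 0.3174, 0.3342]
eef_rot: [0.696, 0.126, 0.696, -0.128]
ft_force: [-0.3, 0.6, 0.8]
width: 0.0701
```

```bash
python3 - <<'E'
from h import *
import pickle
c=cap("wrist","pics/w1.png"); pickle.dump(c,open("w1.pkl","wb")); print(c["fovy"],np.round(c["world_from_camera"],3)); print(robot.observe()["tool_pos"]);print(rot())
P=[.4525,.3192]; a=np.radians(-20.5)
print(proj(c,[[.4525,.3192,.06],[.4525+.108*np.cos(a),.3192+.108*np.sin(a),.03]]))
E
```

```text
61.04837054242725 [[ 0.354  0.903  0.244  0.386]
 [ 0.935 -0.341 -0.095  0.342]
 [-0.003  0.262 -0.965  0.313]
 [ 0.     0.     0.     1.   ]]
[0.45249187 0.31897983 0.33425047]
[[-5.91414003e-04  3.51826094e-01  9.36065195e-01]
 [-1.44670232e-03  9.36064078e-01 -3.51826589e-01]
 [-9.99998779e-01 -1.56228286e-03 -4.46137776e-05]]
[[325.37164666 242.54710389]
 [325.32873853 365.10687342]]
```

View pics/w1.png

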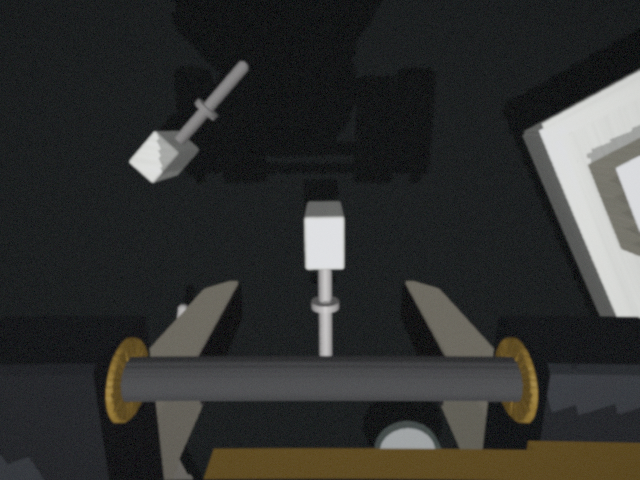

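The wrist view shows the block top centred at about (324,242), where I predicted (325,242), with the rod straight down column 325. So it's aligned, and I'm descending to grasp.

Emit:
servo_tool:
  xyz:
    - [30,0,0]
    - [60,0,0]
    - [90,0,0]
    - [115,0,0]
    - [130,0,0]
    - [136,0,0]
    - [136,0,0]
    - [136,0,0]
    - [136,0,0]
    - [136,0,0]
  angular:
    - [0,0,0]
    - [0,0,0]
    - [0,0,0]
    - [0,0,0]
    - [0,0,0]
    - [0,0,0]
    - [0,0,0]
    - [0,0,0]
    - [0,0,0]
    - [0,0,0]
  fingers: [70,70,70,70,70,70,70,10,10,10]
  squeeze: 50

```text
time_s: 2.65
tool_pos: [0.4526, 0.3188, 0.1987]
eef_rot: [0.696, 0.126, 0.696, -0.127]
ft_force: [0.2, -0.9, -0.6]
width: 0.0448
```

```bash
python3 - <<'E'
from h import *
import pickle
s=robot.observe();print(s["time_s"],s["tool_pos"],s["ft_force"],s["width"])
c=pickle.load(open("c0.pkl","rb"))["top"]; im=c["img"].astype(float)[:,:,1]
# subpixel front edge: max gradient per column, smoothed
G=cv2.GaussianBlur(im,(0,0),1)
pts=[]
for u in range(290,372,4):
    col=G[215:240,u]; g=-np.diff(col); i=g.argmax(); 
    o=.5*(g[i-1]-g[i+1])/(g[i-1]-2*g[i]+g[i+1]); pts.append((u,215+i+.5+o))
for z in(.074,.092):
    W=np.array([onz(c,p,z)[:2] for p in pts]); f=np.polyfit(W[:,1],W[:,0],1); print(z,f,np.degrees(f[0]), (W[:,0]-np.polyval(f,W[:,1])).std())
for v in (205,215,222,226):
    r=G[v]; gl=np.diff(r[245:265]).argmax()+245.5; gr=np.diff(r[390:410]).argmin()+390.5
    print(v,[onz(c,(u,v),z)[:2].round(4) for z in(.074,.092) for u in(gl,gr)])
E
```

```text
2.65 [0.45257348 0.31875739 0.1987011 ] [ 0.15504223 -0.92375613 -0.59397297] 0.04484147884122273
0.074 [0.01259071 0.57722354] 0.7213946825892771 0.00011245529434657182
0.092 [0.01259071 0.57362101] 0.7213946825893661 0.00011054381247437486
205 [array([0.6246, 0.1237]), array([ 0.6175, -0.1567]), array([0.6202, 0.1213]), array([ 0.6132, -0.1543])]
215 [array([0.6049, 0.1237]), array([ 0.5979, -0.1558]), array([0.6008, 0.1213]), array([ 0.5939, -0.1534])]
222 [array([0.5912, 0.1256]), array([ 0.5842, -0.1551]), array([0.5874, 0.1231]), array([ 0.5805, -0.1528])]
226 [array([0.5834, 0.1256]), array([ 0.5765, -0.1548]), array([0.5797, 0.1231]), array([ 0.5729, -0.1524])]
```

Emit:
servo_tool:
  xyz:
    - [0,0,0]
    - [0,0,0]
    - [0,0,0]
    - [0,0,0]
    - [-5,0,0]
    - [-15,0,0]
    - [-25,0,0]
    - [-35,0,0]
    - [-35,0,0]
    - [-35,0,0]
  angular:
    - [0,0,0]
    - [0,0,0]
    - [0,0,0]
    - [0,0,0]
    - [0,0,0]
    - [0,0,0]
    - [0,0,0]
    - [0,0,0]
    - [0,0,0]
    - [0,0,0]
  fingers: [10,10,10,10,10,10,10,10,10,10]
  squeeze: 50

```text
time_s: 3.9
tool_pos: [0.4525, 0.3188, 0.2338]
eef_rot: [0.696, 0.126, 0.696, -0.127]
ft_force: [-1.0, -0.5, -1.6]
width: 0.0255
```

```bash
python3 - <<'E'
from h import *
s=robot.observe();print(s["time_s"],s["tool_pos"],s["ft_force"],s["torque"],s["width"]);print(rot())
E
```

```text
3.9 [0.45249167 0.31877636 0.23377459] [-1.0073429  -0.49500873 -1.62995575] [-0.02156929  0.01234159 -0.00617676] 0.025483103777240067
[[ 6.81546571e-05  3.51998250e-01  9.36000656e-01]
 [-8.64922040e-04  9.36000328e-01 -3.51998064e-01]
 [-9.99999624e-01 -7.85577290e-04  3.68243826e-04]]
```

Emit:
servo_tool:
  xyz:
    - [-30,0,0]
    - [-40,-25,8]
    - [-40,-65,21]
    - [-40,-110,36]
    - [-40,-155,51]
    - [-40,-200,65]
    - [-40,-240,78]
    - [-40,-265,86]
    - [-40,-271,88]
    - [-40,-271,88]
  angular:
    - [0,0,0]
    - [-0.03,0,0]
    - [-0.08,0,0]
    - [-0.14,0,0]
    - [-0.2,0,0]
    - [-0.26,0,0]
    - [-0.31,0,0]
    - [-0.34,0,0]
    - [-0.347,0,0]
    - [-0.347,0,0]
  fingers: [10,10,10,10,10,10,10,10,10,10]
  squeeze: 50

```text
time_s: 5.15
tool_pos: [0.4396, 0.0344, 0.2739]
eef_rot: [0.707, 0.005, 0.707, -0.005]
ft_force: [-0.1, 0.7, -1.4]
width: 0.0258
```

```bash
python3 - <<'E'
from h import *
s=robot.observe();print(s["time_s"],s["tool_pos"],s["ft_force"],s["torque"],s["width"]);print(rot())
import pickle
c=cap("top"); w=cap("wrist"); sc=cap("scene"); pickle.dump([c,w,sc],open("c2.pkl","wb"))
im=c["img"]; a=cv2.resize(im[195:345,220:420],None,fx=4,fy=4,interpolation=cv2.INTER_CUBIC)
cv2.imwrite("pics/t2.png",a[:,:,::-1])
cv2.imwrite("pics/s2.png",cv2.resize(sc["img"][130:355,100:400],None,fx=2.6,fy=2.6,interpolation=cv2.INTER_CUBIC)[:,:,::-1])
E
```

```text
5.15 [0.43963305 0.03437311 0.27388119] [-0.0728172   0.72104748 -1.42179633] [ 0.0191474   0.00740383 -0.07938996] 0.025836717697440975
[[ 8.24194481e-05  1.36605062e-02  9.99906688e-01]
 [-4.95889023e-04  9.99906569e-01 -1.36604637e-02]
 [-9.99999874e-01 -4.94716862e-04  8.91858426e-05]]
```

View pics/t2.png

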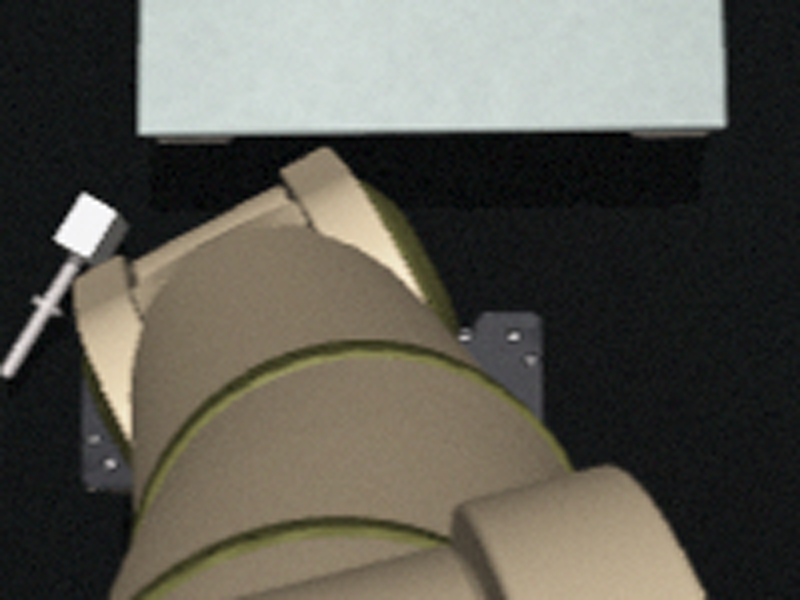

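Top view shows the arm over the pin's standoff position, with the cover edge unobstructed ahead. I'm lowering to slot height and moving in under the cover, stopping short of the slot.

Emit:
servo_tool:
  xyz:
    - [20,0,0]
    - [40,0,0]
    - [50,0,0]
    - [50,0,0]
    - [50,0,10]
    - [50,0,22]
    - [50,0,34]
    - [50,0,42]
    - [50,0,45]
    - [50,0,45]
  angular:
    - [0,0,0]
    - [0,0,0]
    - [0,0,0]
    - [0,0,0]
    - [0,0,0]
    - [0,0,0]
    - [0,0,0]
    - [0,0,0]
    - [0,0,0]
    - [0,0,0]
  fingers: [10,10,10,10,10,10,10,10,10,10]
  squeeze: 50

```text
time_s: 6.55
tool_pos: [0.4847, 0.0348, 0.2239]
eef_rot: [0.707, 0.004, 0.707, -0.004]
ft_force: [-0.3, -0.4, -1.3]
width: 0.0257
```

```bash
cat > st.py <<'E'
from h import *
s=robot.observe();print(s["time_s"],s["tool_pos"].round(4),s["ft_force"].round(2),s["torque"].round(3),round(s["width"],4),rot()[:,2].round(4))
E
python3 st.py; python3 - <<'E'
from h import *
w=cap("scene","pics/w3.png"); cv2.imwrite("pics/w3.png",cv2.resize(w["img"][130:330,150:450],None,fx=2.6,fy=2.6,interpolation=cv2.INTER_CUBIC)[:,:,::-1])
E
```

```text
6.55 [0.4847 0.0348 0.2239] [-0.33 -0.36 -1.31] [ 0.019 -0.009 -0.003] 0.0257 [ 9.999e-01 -1.140e-02  1.000e-04]
```

View pics/w3.png

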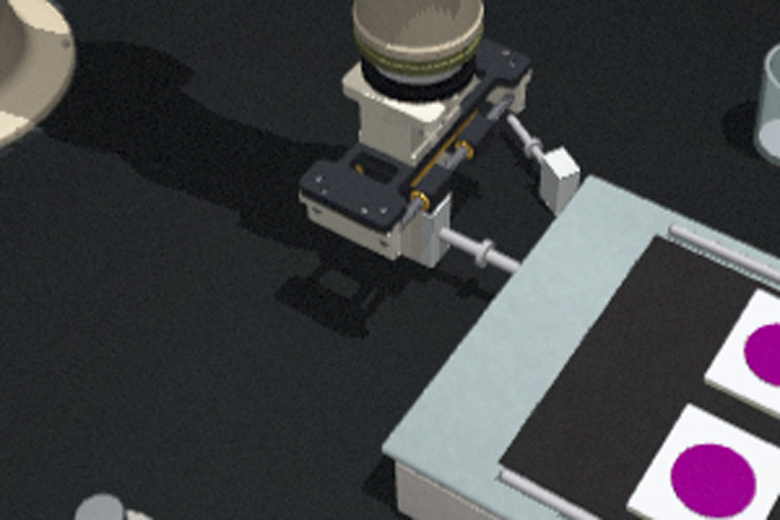

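The scene view shows the rod level, entering under the cover, with the gripper clear of the cover. Advancing slowly.

Emit:
servo_tool:
  xyz:
    - [0,0,2]
    - [0,0,4]
    - [0,0,6]
    - [0,0,8]
    - [0,0,10]
    - [0,0,12]
    - [0,0,14]
    - [0,0,15]
    - [0,0,15]
    - [0,0,15]
  angular:
    - [0,0,0]
    - [0,0,0]
    - [0,0,0]
    - [0,0,0]
    - [0,0,0]
    - [0,0,0]
    - [0,0,0]
    - [0,0,0]
    - [0,0,0]
    - [0,0,0]
  fingers: [10,10,10,10,10,10,10,10,10,10]
  squeeze: 50

```text
time_s: 7.85
tool_pos: [0.4993, 0.0346, 0.2239]
eef_rot: [0.707, 0.004, 0.707, -0.004]
ft_force: [0.2, -0.5, -1.6]
width: 0.0257
```

```bash
python3 st.py
```

```text
7.85 [0.4993 0.0346 0.2239] [ 0.25 -0.48 -1.57] [ 0.004 -0.031 -0.017] 0.0257 [ 9.999e-01 -1.130e-02 -4.000e-04]
```

Emit:
servo_tool:
  xyz:
    - [0,0,1]
    - [0,0,2]
    - [0,0,3]
    - [0,0,4]
    - [0,0,5]
    - [0,0,6]
    - [0,0,7]
    - [0,0,8]
    - [0,0,8]
    - [0,0,8]
  angular:
    - [0,0,0]
    - [0,0,0]
    - [0,0,0]
    - [0,0,0]
    - [0,0,0]
    - [0,0,0]
    - [0,0,0]
    - [0,0,0]
    - [0,0,0]
    - [0,0,0]
  fingers: [10,10,10,10,10,10,10,10,10,10]
  squeeze: 50

```text
time_s: 9.1
tool_pos: [0.5073, 0.0345, 0.2239]
eef_rot: [0.707, 0.004, 0.707, -0.004]
ft_force: [-0.1, 0.9, -1.4]
width: 0.0259
```

```bash
python3 st.py
```

```text
9.1 [0.5073 0.0345 0.2239] [-0.1   0.85 -1.45] [ 0.018 -0.005 -0.021] 0.0259 [ 9.999e-01 -1.130e-02 -4.000e-04]
```

Emit:
servo_tool:
  xyz:
    - [0,0,1]
    - [0,0,2]
    - [0,0,3]
    - [0,0,4]
    - [0,0,5]
    - [0,0,6]
    - [0,0,7]
    - [0,0,8]
    - [0,0,8]
    - [0,0,8]
  angular:
    - [0,0,0]
    - [0,0,0]
    - [0,0,0]
    - [0,0,0]
    - [0,0,0]
    - [0,0,0]
    - [0,0,0]
    - [0,0,0]
    - [0,0,0]
    - [0,0,0]
  fingers: [10,10,10,10,10,10,10,10,10,10]
  squeeze: 50

```text
time_s: 10.35
tool_pos: [0.5153, 0.0344, 0.2239]
eef_rot: [0.707, 0.004, 0.707, -0.004]
ft_force: [0.4, 0.5, -0.5]
width: 0.0259
```

```bash
python3 st.py
```

```text
10.35 [0.5153 0.0344 0.2239] [ 0.45  0.47 -0.52] [ 0.034 -0.006  0.03 ] 0.0259 [ 9.999e-01 -1.130e-02 -4.000e-04]
```

Emit:
servo_tool:
  xyz:
    - [0,0,0.5]
    - [0,0,1]
    - [0,0,1.5]
    - [0,0,2]
    - [0,0,2.5]
    - [0,0,3]
    - [0,0,3.5]
    - [0,0,4]
    - [0,0,4]
    - [0,0,4]
  angular:
    - [0,0,0]
    - [0,0,0]
    - [0,0,0]
    - [0,0,0]
    - [0,0,0]
    - [0,0,0]
    - [0,0,0]
    - [0,0,0]
    - [0,0,0]
    - [0,0,0]
  fingers: [10,10,10,10,10,10,10,10,10,10]
  squeeze: 50

```text
time_s: 11.6
tool_pos: [0.5184, 0.0344, 0.2238]
eef_rot: [0.706, 0.004, 0.708, -0.004]
ft_force: [-5.0, 1.4, 1.7]
width: 0.0259
```

```bash
python3 st.py
```

```text
11.6 [0.5184 0.0344 0.2238] [-5.01  1.36  1.72] [ 0.082  0.807 -0.034] 0.0259 [ 0.9999 -0.011  -0.0023]
```

Contact at 5 N, with TCP x about 0.518. That gives roughly 5.5 N/mm, so I'm sweeping in −y with a light preload.

Emit:
servo_tool:
  xyz:
    - [0,-1,0.8]
    - [0,-2,0.8]
    - [0,-3,0.8]
    - [0,-4,0.8]
    - [0,-5,0.8]
    - [0,-6,0.8]
    - [0,-6,0.8]
    - [0,-6,0.8]
    - [0,-6,0.8]
    - [0,-6,0.8]
  angular:
    - [0,0,0]
    - [0,0,0]
    - [0,0,0]
    - [0,0,0]
    - [0,0,0]
    - [0,0,0]
    - [0,0,0]
    - [0,0,0]
    - [0,0,0]
    - [0,0,0]
  fingers: [10,10,10,10,10,10,10,10,10,10]
  squeeze: 50

```text
time_s: 12.85
tool_pos: [0.5189, 0.0283, 0.2237]
eef_rot: [0.706, 0.004, 0.708, -0.004]
ft_force: [-5.2, 2.0, -2.3]
width: 0.0257
```

```bash
python3 st.py
```

```text
12.85 [0.5189 0.0283 0.2237] [-5.23  1.98 -2.3 ] [0.283 1.196 0.173] 0.0257 [ 0.9999 -0.0111 -0.0031]
```

Emit:
servo_tool:
  xyz:
    - [0,-1,0.8]
    - [0,-2,0.8]
    - [0,-3,0.8]
    - [0,-4,0.8]
    - [0,-5,0.8]
    - [0,-6,0.8]
    - [0,-6,0.8]
    - [0,-6,0.8]
    - [0,-6,0.8]
    - [0,-6,0.8]
  angular:
    - [0,0,0]
    - [0,0,0]
    - [0,0,0]
    - [0,0,0]
    - [0,0,0]
    - [0,0,0]
    - [0,0,0]
    - [0,0,0]
    - [0,0,0]
    - [0,0,0]
  fingers: [10,10,10,10,10,10,10,10,10,10]
  squeeze: 50

```text
time_s: 14.1
tool_pos: [0.5197, 0.0223, 0.2236]
eef_rot: [0.706, 0.004, 0.708, -0.004]
ft_force: [-0.5, -0.1, -1.8]
width: 0.0257
```

```bash
python3 st.py
```

```text
14.1 [0.5197 0.0223 0.2236] [-0.54 -0.08 -1.84] [ 0.066 -0.011 -0.07 ] 0.0257 [ 0.9999 -0.0111 -0.0031]
```

The force vanished and x moved 0.8 mm forward, so the tip may be in the hole. I'm probing forward here.

Emit:
servo_tool:
  xyz:
    - [0,0,0.5]
    - [0,0,1]
    - [0,0,1.5]
    - [0,0,2]
    - [0,0,2.5]
    - [0,0,3]
    - [0,0,3]
    - [0,0,3]
    - [0,0,3]
    - [0,0,3]
  angular:
    - [0,0,0]
    - [0,0,0]
    - [0,0,0]
    - [0,0,0]
    - [0,0,0]
    - [0,0,0]
    - [0,0,0]
    - [0,0,0]
    - [0,0,0]
    - [0,0,0]
  fingers: [10,10,10,10,10,10,10,10,10,10]
  squeeze: 50

```text
time_s: 15.35
tool_pos: [0.5226, 0.0223, 0.2236]
eef_rot: [0.706, 0.004, 0.708, -0.004]
ft_force: [0.7, -0.5, -0.9]
width: 0.0261
```

```bash
python3 st.py
```

```text
15.35 [0.5226 0.0223 0.2236] [ 0.7  -0.49 -0.9 ] [-0.029  0.004 -0.027] 0.0261 [ 0.9999 -0.011  -0.0032]
```

Emit:
servo_tool:
  xyz:
    - [0,0,0.5]
    - [0,0,1]
    - [0,0,1.5]
    - [0,0,2]
    - [0,0,2.5]
    - [0,0,3]
    - [0,0,3.5]
    - [0,0,4]
    - [0,0,4]
    - [0,0,4]
  angular:
    - [0,0,0]
    - [0,0,0]
    - [0,0,0]
    - [0,0,0]
    - [0,0,0]
    - [0,0,0]
    - [0,0,0]
    - [0,0,0]
    - [0,0,0]
    - [0,0,0]
  fingers: [10,10,10,10,10,10,10,10,10,10]
  squeeze: 50

```text
time_s: 16.6
tool_pos: [0.5267, 0.0222, 0.2236]
eef_rot: [0.706, 0.003, 0.708, -0.004]
ft_force: [-0.2, 0.3, -1.8]
width: 0.0256
```

```bash
python3 st.py
```

```text
16.6 [0.5267 0.0222 0.2236] [-0.22  0.35 -1.84] [-0.014  0.041 -0.052] 0.0256 [ 0.9999 -0.011  -0.0031]
```

Emit:
servo_tool:
  xyz:
    - [0,0,1]
    - [0,0,2]
    - [0,0,3.5]
    - [0,0,5]
    - [0,0,6.5]
    - [0,0,8]
    - [0,0,9]
    - [0,0,10]
    - [0,0,10]
    - [0,0,10]
  angular:
    - [0,0,0]
    - [0,0,0]
    - [0,0,0]
    - [0,0,0]
    - [0,0,0]
    - [0,0,0]
    - [0,0,0]
    - [0,0,0]
    - [0,0,0]
    - [0,0,0]
  fingers: [10,10,10,10,10,10,10,10,10,10]
  squeeze: 50

```text
time_s: 17.85
tool_pos: [0.5366, 0.0221, 0.2236]
eef_rot: [0.706, 0.003, 0.708, -0.004]
ft_force: [-0.2, -0.0, -0.7]
width: 0.0255
```

```bash
python3 st.py
```

```text
17.85 [0.5366 0.0221 0.2236] [-0.22 -0.04 -0.69] [0.011 0.012 0.026] 0.0255 [ 0.9999 -0.011  -0.0032]
```

Emit:
servo_tool:
  xyz:
    - [0,0,1]
    - [0,0,2]
    - [0,0,3]
    - [0,0,4]
    - [0,0,5]
    - [0,0,6]
    - [0,0,7]
    - [0,0,8]
    - [0,0,9]
    - [0,0,9]
  angular:
    - [0,0,0]
    - [0,0,0]
    - [0,0,0]
    - [0,0,0]
    - [0,0,0]
    - [0,0,0]
    - [0,0,0]
    - [0,0,0]
    - [0,0,0]
    - [0,0,0]
  fingers: [10,10,10,10,10,10,10,10,10,10]
  squeeze: 50

```text
time_s: 19.1
tool_pos: [0.5456, 0.022, 0.2236]
eef_rot: [0.706, 0.004, 0.708, -0.004]
ft_force: [0.3, -0.2, -1.4]
width: 0.026
```

```bash
python3 st.py
```

```text
19.1 [0.5456 0.022  0.2236] [ 0.32 -0.21 -1.39] [-0.002 -0.006  0.062] 0.026 [ 0.9999 -0.0111 -0.0032]
```

Next, up to the collar stop, expected near x = 0.548–0.549, with about 1.5 mm of over-travel.

Emit:
servo_tool:
  xyz:
    - [0,0,0.5]
    - [0,0,1]
    - [0,0,1.5]
    - [0,0,2]
    - [0,0,2.5]
    - [0,0,3]
    - [0,0,3.5]
    - [0,0,4]
    - [0,0,4]
    - [0,0,4]
  angular:
    - [0,0,0]
    - [0,0,0]
    - [0,0,0]
    - [0,0,0]
    - [0,0,0]
    - [0,0,0]
    - [0,0,0]
    - [0,0,0]
    - [0,0,0]
    - [0,0,0]
  fingers: [10,10,10,10,10,10,10,10,10,10]
  squeeze: 50

```text
time_s: 20.35
tool_pos: [0.5487, 0.0219, 0.2234]
eef_rot: [0.705, 0.003, 0.709, -0.004]
ft_force: [-5.3, 0.2, 1.9]
width: 0.0258
```

```bash
python3 st.py
```

```text
20.35 [0.5487 0.0219 0.2234] [-5.27  0.16  1.93] [0.161 0.975 0.048] 0.0258 [ 0.9999 -0.0108 -0.0055]
```

Collar contact came at x = 0.5487, about 30 mm past the face contact, with 5 N. That means it's home, so I'm opening the fingers and then rising.

Emit:
servo_tool:
  xyz:
    - [0,0,0.3]
    - [0,0,0.3]
    - [0,0,0]
    - [0,0,0]
    - [0,0,0]
    - [0,0,0]
    - [0,0,0]
    - [0,0,0]
    - [0,0,0]
    - [0,0,0]
  angular:
    - [0,0,0]
    - [0,0,0]
    - [0,0,0]
    - [0,0,0]
    - [0,0,0]
    - [0,0,0]
    - [0,0,0]
    - [0,0,0]
    - [0,0,0]
    - [0,0,0]
  fingers: [10,10,60,60,60,60,60,60,60,60]

```text
time_s: 21.6
tool_pos: [0.5487, 0.0219, 0.2234]
eef_rot: [0.705, 0.003, 0.709, -0.004]
ft_force: [0.9, -0.1, 0.6]
width: 0.0599
```

```bash
python3 st.py
```

```text
21.6 [0.5487 0.0219 0.2234] [ 0.91 -0.1   0.57] [0.047 0.021 0.018] 0.0599 [ 0.9999 -0.0108 -0.0055]
```

Emit:
servo_tool:
  xyz:
    - [-5,0,0]
    - [-20,0,0]
    - [-50,0,0]
    - [-90,0,0]
    - [-130,0,0]
    - [-150,0,-20]
    - [-160,0,-60]
    - [-160,0,-90]
    - [-160,0,-100]
    - [-160,0,-100]
  angular:
    - [0,0,0]
    - [0,0,0]
    - [0,0,0]
    - [0,0,0]
    - [0,0,0]
    - [0,0,0]
    - [0,0,0]
    - [0,0,0]
    - [0,0,0]
    - [0,0,0]
  fingers: [60,60,60,60,60,60,60,60,60,60]

```text
time_s: 22.85
tool_pos: [0.4498, 0.0233, 0.3846]
eef_rot: [0.706, 0.003, 0.709, -0.004]
ft_force: [0.4, 0.1, 0.3]
width: 0.0602
```

```bash
python3 st.py; python3 - <<'E'
from h import *
s=cap("scene"); w=cap("wrist")
a=cv2.resize(s["img"][100:400],(640,300)); b=w["img"]; 
cv2.imwrite("pics/f.png",np.hstack([cv2.resize(s["img"][150:330,200:440],(480,360),interpolation=cv2.INTER_CUBIC),cv2.resize(b,(320,240))if 0 else cv2.resize(b[:, :],(320,360))])[:,:,::-1])
E
```

```text
22.85 [0.4498 0.0233 0.3846] [0.43 0.13 0.34] [-0.014 -0.051 -0.028] 0.0602 [ 0.9999 -0.0108 -0.0042]
```

View pics/f.png

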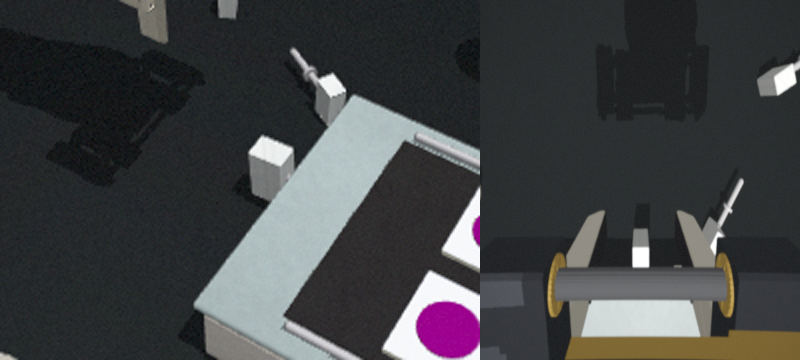

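The pin sits square against the shaker, its block top near scene pixel (335,226), and the gripper is clear. One numeric check before handing in.

```bash
python3 - <<'E'
from h import *
import pickle
c0=pickle.load(open("c0.pkl","rb"))["scene"]; c=cap("scene")
g=c["img"].min(2); m=np.zeros_like(g); m[214:240,320:350]=g[214:240,320:350]; m=(m>225).astype(np.uint8)
M=cv2.moments(m,True); uv=(M["m10"]/M["m00"],M["m01"]/M["m00"]); print(uv,M["m00"],onz(c,uv,.084), "exp .5487 .022")
D=np.abs(c["img"].astype(int)-c0["img"]).max(2)
for n,(x,y,w,h) in dict(flask=(170,315,60,70),beaker=(436,140,45,58),plates=(245,410,95,70)).items(): print(n,(D[y:y+h,x:x+w]>60).sum())
robot.sign_off(); print(robot.observe()["time_s"])
E
```

```text
(335.0993788819876, 224.98136645962734) 161.0 [0.54698477 0.01611213 0.084     ] exp .5487 .022
flask 0
beaker 0
plates 0
the job is handed in; nothing more can be done
the job is handed in; nothing more can be done
```

The transport pin is in the hole with its collar home, released, and the job was handed in at about 23 s of the 72 s allowed.

**What I did:** I gripped the largest pin across its 26 mm and put the rod level into the slot. Sliding the tip sideways with about 5 N, I felt it drop in after about 12 mm and pushed on to the stop. I then opened the fingers and moved the gripper up and away.

**Last checks:**
- **Depth:** the collar stopped about 30 mm beyond where the tip first met the face, which is the fully-home depth. The readings taken between moves never exceeded about 5.3 N of push.
- **Bottle, beaker and plates:** the image areas around them showed no change from the start.
- **Block position:** a single-view estimate after release put it at (0.547, 0.016), against (0.549, 0.022) from the arm. The 6 mm sideways gap is probably error: I guessed the height of the drooping block's top and took a rough centre from a brightness mask. I did not resolve it. The depth agrees within 2 mm.
- **Hidden tip:** the end of the rod cannot be seen, so its depth rests on the arm's positions and the forces felt.

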